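# Pin the tilting bonding jig and hold the slide flush on its sloped stage

### The job

Get the tilting bonding jig ready by taking the headed steel pin out of the wooden block and pushing it down through the fork of the jig and the carriage lug between the fork's ears until its collar seats on the upper ear, so that the carriage cannot slide back, and let go of it. Then pick up the sample slide by its rib, tilt it to match the slope of the stage, and hold it flat against the stage face, squarely across its middle with the slide's lower short edge against the toe ledge, as one does while a bond grabs. Finish still gripping the slide by its rib and pressing it gently and steadily against the face: do not let go of it.

Things in the scene. Friction and masses are not known exactly. Their poses are not given: they have to be found in the camera images.
- pin: loose headed steel pin upright in one bore of the wooden block: shank 10 mm diameter, 38 mm long, chamfered foot; collar 26 mm diameter, 5 mm thick; above it a ringed round grip 20 mm diameter, 26 mm high; 60 g. Origin: the foot's end; z along the pin to the grip. Its collar rests on the block. The headless rod (10 mm diameter, 64 mm tall) in the other bore is a spare dowel, not needed
- pin_collar (a point): the point on the pin's axis in the underside of its collar, 38 mm from the foot; z along the pin to the grip
- pin_block: fixed beech block, 120 mm along its x, 52 mm along its y, 46 mm high, with two upright bores 11.5 mm wide at x = -34 and +34 mm, one holding the pin, the other the dowel (they change places). Origin: centre of its underside on the bench
- jig: the jig's grey base, 262 mm along x, 128 mm along y, 12 mm thick, fixed on the bench. Origin: centre of its underside; x points from the fork (the end nearer the robot) to the rear. Two rails along x carry the aluminium carriage. The steel fork at the front has two level ears 36 x 40 mm, 7 and 8 mm thick, with the carriage's 9 mm thick lug between them
- carriage (a joint): how far the carriage has run back along the rails (m): 0 fully forward, as at the start, with the holes of fork and lug in line; up to 0.025. Unpinned, about 1 N moves it; pinned, it has 1 mm of play
- fork_top (a point): the middle of the hole's mouth on the top face of the fork's upper ear, 54 mm above the bench, 105 mm in front of the jig's origin; z up, x as the jig's. The upright holes through upper ear, lug and lower ear are 12 mm wide, slightly chamfered, and clear below. A pin pushed home has its collar on this face; its grip then ends 31 mm above it
- stage: sloped aluminium plate on the carriage, 128 mm along the slope, 110 mm wide. Origin: in its underside on the hinge at the lower end; x up the slope, z out of the face, which is 10 mm above the origin. The slope varies from run to run, 0.26 to 0.52 rad from level, clamped: it does not give under 25 N. On both sides, 64 mm from its middle, a round bar stay rises up to 45 mm above the face
- stage_seat (a point): the point on the stage face where the middle of the slide's underside belongs; x up the slope, y across, z out of the face (up and towards the fork). The steel toe ledge, 90 mm wide and 5 mm high, stands at the lower end of the face; its upper side is 42 mm down the slope from this point
- slide: loose aluminium sample slide lying on the bench: flat plate 84 mm along x, 60 mm along y, 6 mm thick, with an upright grip rib on top, 50 mm along x and 12 mm thick in y, its top 36 mm above the underside; 130 to 210 g. Origin: middle of the flat underside, z up through the rib. Either short edge may go to the ledge
There are look-alikes about, which are no part of the job. There is more than one size of the slide; the job needs the larger.

How it is judged (in metres and radians):
On the way, in this order (a step that is already met when the one before it is completed fails the run):
1. the pin is pushed home through fork and lug, its collar on the upper ear, and released (horizontal distance between pin_collar and fork_top below 0.0035 m and z of pin_collar in the frame of fork_top between -0.0025 and 0.0025 m and angle between the z axis of pin and the z axis of fork_top, either way round below 0.1 rad and contact force between the fingers and pin below 0.1 N), for 0.2 s.
2. the slide is lifted clear of the bench in the gripper (height (world z) of slide above 0.03 m and contact force between the fingers and slide above 1 N and contact force between jig and slide below 0.1 N), for 0.2 s.
At the end, for the whole second after the job is handed in: Pin untouched and seated: collar within 2.5 mm of the ear, axis within 3.5 mm, 0.1 rad. Slide gripped and still, flat on the stage within 2 mm and 0.04 rad, lower edge within 4 mm of the ledge, within 12 mm of the middle and 0.1 rad of square, pressed with 3 to 30 N, all for the last second (all of step 1 and z of slide in the frame of stage_seat between -0.002 and 0.002 m and angle between the z axis of slide and the z axis of stage_seat, either way round below 0.04 rad and angle between the x axis of slide and the x axis of stage_seat, either way round below 0.1 rad and x of slide in the frame of stage_seat between -0.003 and 0.004 m and y of slide in the frame of stage_seat between -0.012 and 0.012 m and contact force between slide and jig between 3 and 30 N and contact force between the fingers and slide above 2 N and linear speed of slide below 0.01 m/s); the arm keeps its last pose, push and grip.
It fails at once if the slide or the stage is pressed hard (over 60 N) (contact force between slide and jig above 60 N).
It also fails if it takes over 64 s, if anything falls off the work surface, if the arm or the gripper's body presses on something with over 40 N, if the wrist force passes 120 N, or if a joint passes its speed limit or range.

### The arm

A 6-joint arm with a two-finger parallel gripper is mounted at the origin on a cart in front of the work surface, level with it; the furniture and walls round the work are solid. World frame = base frame: x ahead of the robot, y to its left, z up, the work surface at z = 0. Lengths are in m, angles in degrees, forces in N, time in s.
With the tool pointing down it reaches from about 0.35 to 0.875 m from the base axis. Payload 4.2 kg.
Tool frame: the origin (TCP) lies midway between the tips of the shut fingers; the grasp point (between the pads) lies 19 mm behind it; z points along the fingers, y is the line along which they close (so a half turn about z gives the same grasp; the last joint's range is limited). The gripper opens to 87 mm and grips with 3 to 60 N. Pads are 19 mm wide; open, the fingers measure 117 mm over their backs; the gripper's body (75 mm by 190 mm) begins 51 mm behind the grasp point.
Start: joints at [82.254, 22.042, 0.453, 0, -68.411, -14.817], TCP at [0.24, 0.577, 0.223] pointing down, gripper open.
Joint ranges: [-179.83, 179.83], [-69.29, 118.12], [-61.27, 80.66], [-181.25, 117.63], [-171.15, -9.14], [-177.46, 177.46]. Speed limits (degrees/s): [159.86, 159.86, 180, 180, 180, 180].

### API

Orientations are given as a 3x3 rotation matrix whose columns are the frame's x, y, z axes.
In Python, from station import sensors, eyes, workorder gives the robot as it stands.
- The arm moves only by the shell command python3 -m handwheel 'ROWS'. ROWS is a JSON object whose key "steps" holds a list of rows, 1 to 8 of them, each of 7 numbers: the opening from 0.0 (shut) to 1.0 (fully open), then dx, dy, dz in m, then a rotation vector rx, ry, rz in degrees; each row is the pose to reach, as a shift and turn from the pose commanded when the command began, along the tool's axes at that moment; what a row does not reach only later rows make up. A row lasts 1/10 s, in which the tool goes at most 0.05 m and 8.59 degrees, less where a joint would pass 70% of its speed; a pose out of reach is approached as far as the arm can. The fingers move at their own pace and stop on an object; the grip force is fixed at half the most. Time passes only in rows, so rows that do not move let the fingers close. It prints the time, the measured TCP pose, the force, the opening and the grip force at its end. Input that does not fit is refused with a message, and nothing moves.
- sensors.sense(): the state, without advancing time (a new reading comes with each control period).
- eyes.capture(name): name is "scene" or "top"; returns a dict with "pixels" (384x512x3 uint8, red, green, blue), "z_map" (384x512 float32, m along the optical axis (not along the pixel's ray), 0 where there is no reading), "K" (3x3 intrinsics, pixels), "world_from_camera" (4x4, takes a point from camera to world coordinates). Camera axes: x right, y up, looking along -z (the intrinsics and any distortion apply to the point x, -y, -z); pixel columns grow to the right and rows downward; lengths in m; the calibration is good to about 2 mm. A picture is of the moment at which its call begins.
- workorder.finish_job(): hands the job in; it is judged then, once.
The state is a dict: "time_s": time; "joints": joint angles; "joint_velocities": joint speeds; "effort": joint torques, N m; "tcp_pos": TCP position; "ee_rot": TCP orientation; "wrist_force": force on the tool from outside, world axes, zero at the start; "moment": the same for the moment, N m; "gripper_width": opening from 0.0 (shut) to 1.0 (fully open); "gripper_force": force on a finger pad.
Only numpy, scipy, OpenCV 4.12 (cv2) and the standard library are available. Lean on these libraries where they do the work, as an engineer would, in place of code of your own. Each camera call takes 0.05 s, during which the arm holds its last target. There are 200 camera calls.

## Working session

There is one attempt and no reset: what is moved stays moved. The work goes in short steps, Python scripts to look and compute and a shell command to move; the robot and the scene stay as the last step left them, time stands still between calls to the robot, and variables do not carry over. Pictures are saved under pics/ and viewed, at most 10 in all, crops included, and the job is handed in when it is done.

```bash
ls; mkdir -p pics
cat > h.py <<'E'
import numpy as np, cv2
from station import sensors, eyes
def cap(n,save=None):
    c=eyes.capture(n)
    if save: cv2.imwrite(f'pics/{save}.png',cv2.cvtColor(c['pixels'],cv2.COLOR_RGB2BGR))
    return c
def cloud(c):
    z=c['z_map'];h,w=z.shape;K=c['K'];v,u=np.mgrid[:h,:w]
    p=np.stack([(u-K[0,2])/K[0,0]*z,-(v-K[1,2])/K[1,1]*z,-z],-1)
    T=c['world_from_camera'];P=p@T[:3,:3].T+T[:3,3];P[z==0]=np.nan
    return P
E
python3 - <<'E'
from h import *
for n in('scene','top'):
    c=cap(n,n+'0'); np.savez(n+'0.npz',**c); print(n,c['K'],c['world_from_camera'],c.keys())
s=sensors.sense();print(s)
E
```

```text
pics
scene [[487.21970359   0.         255.5613332 ]
 [  0.         487.21970359 189.72230791]
 [  0.           0.           1.        ]] [[ 0.77866577  0.34314161 -0.52529368 -0.26653745]
 [-0.62739732  0.41617614 -0.65815654 -1.10121704]
 [-0.0072262   0.84205181  0.53934824  0.93335885]
 [ 0.          0.          0.          1.        ]] dict_keys(['pixels', 'z_map', 'K', 'world_from_camera'])
top [[369.26815417   0.         254.44633381]
 [  0.         369.26815417 189.85584472]
 [  0.           0.           1.        ]] [[-0.01857387  0.98436031 -0.17518502  0.39097681]
 [-0.99973706 -0.02064145 -0.00998738 -0.05931531]
 [-0.01344725  0.17495345  0.98448487  1.08384125]
 [ 0.          0.          0.          1.        ]] dict_keys(['pixels', 'z_map', 'K', 'world_from_camera'])
{'time_s': 0.1, 'joints': array([ 8.22522010e+01,  2.20865865e+01,  3.86589817e-01, -2.52934432e-02,
       -6.84109264e+01, -1.48162259e+01]), 'joint_velocities': array([-0.01471843, -0.13015868,  0.14555177,  0.0587111 ,  0.06106359,
       -0.0446387 ]), 'effort': array([-7.18135652e-04, -3.91691709e+01,  1.87933320e+01,  4.23191741e+00,
        1.34159249e-02, -7.55059341e-05]), 'tcp_pos': array([0.23960243, 0.57665808, 0.22155966]), 'ee_rot': array([[ 9.23388869e-01, -3.83865278e-01, -6.67726706e-04],
       [-3.83865846e-01, -9.23386995e-01, -1.86292820e-03],
       [ 9.85432942e-05,  1.97652464e-03, -9.99998042e-01]]), 'wrist_force': array([-0.12965571,  0.13937675,  0.04325934]), 'moment': array([ 0.05486204, -0.01585453,  0.04795608]), 'gripper_force': 0.0, 'gripper_width': 1.0031444267897813}
```

View pics/scene0.png

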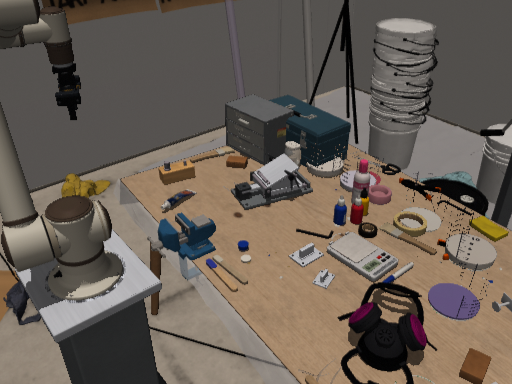

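View pics/top0.png

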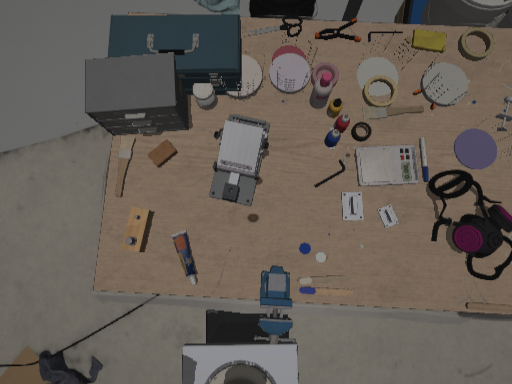

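Candidates from the two views:
- **Pin:** the two uprights in the wooden block at top (139,229), near (143,213) and (130,240). One is the headed pin and the other the dowel.
- **Slide:** the white ribbed plates at top (352,206), which looks larger, and (388,215), which looks smaller.
- **Jig:** at top (240,160).

I'll check these in one close crop.

Run:
```python
from h import *
a=cv2.imread('pics/scene0.png');b=cv2.imread('pics/top0.png')
def cr(i,x,y,w,h): return cv2.resize(i[y:y+h,x:x+w],(400,300),interpolation=cv2.INTER_CUBIC)
m=np.vstack([np.hstack([cr(a,150,145,60,45),cr(b,110,205,60,45)]),np.hstack([cr(b,200,108,80,105),cr(b,330,180,80,60)])])
cv2.imwrite('pics/c1.png',m)
for n in('scene','top'):
    c=dict(np.load(n+'0.npz'));P=cloud(c)
    for (u,v) in ([(352,206),(388,215),(345,200),(370,240),(143,213),(130,240),(135,228),(240,145),(233,187)] if n=='top' else [(308,253),(323,277),(168,166),(185,164),(280,170)]):
        print(n,u,v,P[v,u].round(4))
```

```text
scene 308 253 [ 0.5346 -0.3398  0.0117]
scene 323 277 [ 0.4854 -0.4477  0.0241]
scene 168 166 [0.4368 0.2828 0.0639]
scene 185 164 [0.5043 0.2788 0.0494]
scene 280 170 [ 0.6942 -0.032   0.0933]
top 352 206 [ 0.5258 -0.3276  0.0288]
top 388 215 [ 0.4991 -0.4325  0.0168]
top 345 200 [ 0.547  -0.3142  0.0053]
top 370 240 [ 0.4292 -0.3802  0.0011]
top 143 213 [0.5158 0.2687 0.045 ]
top 130 240 [0.4388 0.2909 0.0788]
top 135 228 [0.4733 0.288  0.0506]
top 240 145 [ 0.6952 -0.0114  0.0928]
top 233 187 [0.583  0.0116 0.0577]
```

View pics/c1.png

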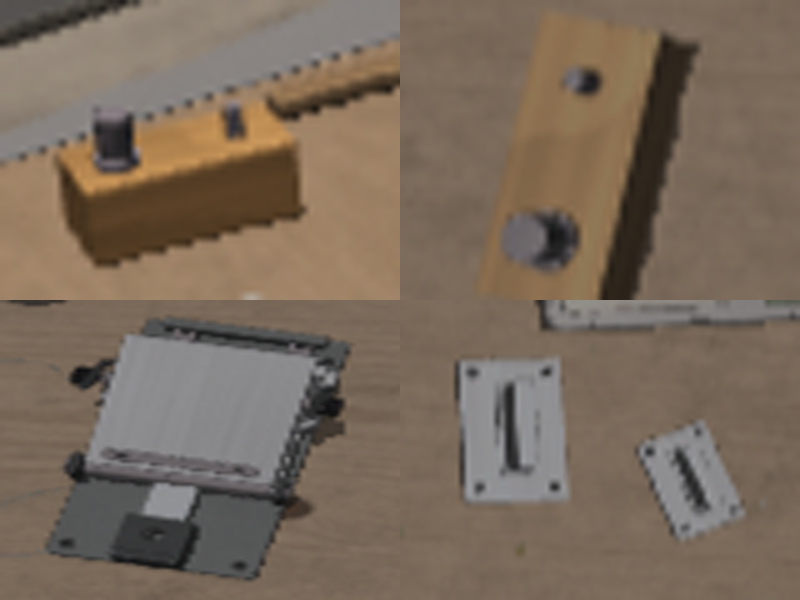

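The headed pin is in the near bore (collar and thick grip, top (130,240)). The thin dowel is in the far bore. The larger slide is the left plate at top (352,206), and the fork's dark upper ear with its hole is at about top (231,186).

```bash
cat >> h.py <<'E'
def ray(c,u,v,z):
    T=c['world_from_camera'];K=c['K'];d=T[:3,:3]@np.array([(u-K[0,2])/K[0,0],-(v-K[1,2])/K[1,1],-1]);o=T[:3,3]
    return o+d*(z-o[2])/d[2]
def proj(c,p):
    T=c['world_from_camera'];K=c['K'];q=T[:3,:3].T@(np.array(p)-T[:3,3])
    return K[0,2]+K[0,0]*q[0]/-q[2], K[1,2]-K[1,1]*q[1]/-q[2]
def rect(P2):
    (c,s,a)=cv2.minAreaRect((P2*1000).astype(np.float32));return np.array(c).round(1),np.array(s).round(1),round(a,1)
E
python3 - <<'E'
from h import *
for n in('top','scene'):
    c=dict(np.load(n+'0.npz'));P=cloud(c);X,Y,Z=P[...,0],P[...,1],P[...,2]
    hsv=cv2.cvtColor(c['pixels'],cv2.COLOR_RGB2HSV).astype(int)
    print('==',n,'bench z near block/slide', np.nanmedian(Z[(abs(X-.44)<.03)&(abs(Y+.3)<.05)]))
    def reg(cx,cy,rx,ry,z0,z1): return (abs(X-cx)<rx)&(abs(Y-cy)<ry)&(Z>z0)&(Z<z1)
    def rep(name,m): print(name,m.sum(),rect(P[m][:,:2]),'mean',P[m].mean(0).round(4))
    rep('blocktop',reg(.475,.285,.09,.05,.042,.05)&(hsv[...,1]>110))
    m=reg(.44,.29,.03,.03,.07,.09);rep('grip',m); 
    v,u=np.nonzero(m);print(' ray',ray(c,u.mean(),v.mean(),.077).round(4))
    rep('ear',reg(.585,.01,.04,.04,.049,.06))
    rep('slide plate',reg(.526,-.327,.06,.05,.004,.012))
    rep('rib',reg(.526,-.327,.05,.05,.025,.045))
    m=reg(.7,-.01,.09,.08,.04,.16)&(hsv[...,2]>120)
    v,u=np.nonzero(m);Q=P[m];
    for k in range(5):
        A=np.c_[Q[:,:2],np.ones(len(Q))];s=np.linalg.lstsq(A,Q[:,2],rcond=None)[0];r=Q[:,2]-A@s;Q=Q[abs(r)<max(.003,2*r.std()*(k<3))]
    nn=np.r_[-s[:2],1];nn/=np.linalg.norm(nn);print('plane',s,'n',nn,'slope',np.arccos(nn[2]),'az',np.degrees(np.arctan2(-nn[1],-nn[0])),len(Q),r.std(),Q.mean(0),Q.min(0),Q.max(0))
    x=np.r_[0,0,0.];x=np.array([-nn[0],-nn[1],0]);x-=x@nn*nn;x/=np.linalg.norm(x);y=np.cross(nn,x);o=Q.mean(0)
    L=np.c_[(Q-o)@x,(Q-o)@y];print('face local rect',rect(L), 'centre', o)
    rc=rect(L);print(' centre world',o+(x*rc[0][0]+y*rc[0][1])/1000)
c=dict(np.load('top0.npz'));g=cv2.cvtColor(c['pixels'],cv2.COLOR_RGB2GRAY);print(g[178:196,220:242])
E
```

```text
== top bench z near block/slide 0.0006986229650193243
blocktop 43 (array([470.7, 290.7]), array([ 46.4, 113.2]), 78.3) mean [0.4721 0.293  0.0471]
grip 46 (array([439. , 295.6]), array([18.3, 16.5]), 89.3) mean [0.4393 0.2953 0.0769]
 ray [0.4393 0.2952 0.077 ]
ear 216 (array([591.9,  11.1]), array([46.3, 91. ]), 64.0) mean [0.5743 0.0192 0.0551]
slide plate 455 (array([ 528.3, -323.3]), array([ 90.7, 117.8]), 86.5) mean [ 0.5295 -0.332   0.0071]
rib 88 (array([ 529.9, -333.4]), array([47.8, 12.7]), 0.3) mean [ 0.5301 -0.3327  0.0349]
plane [ 0.3944286  -0.10342308 -0.1860188 ] n [-0.36523198  0.09576744  0.92597743] slope 0.38718022112005773 az -14.692752550371223 1372 0.0014917159900807108 [ 0.69843715 -0.009873    0.09049476] [ 0.62640638 -0.07347227  0.06243203] [0.76299531 0.05617416 0.11451925]
face local rect (array([-5.3, -0.8]), array([126.1, 108.1]), 0.4) centre [ 0.69843715 -0.009873    0.09049476]
 centre world [ 0.69348705 -0.00940208  0.08849359]
== scene bench z near block/slide 0.0006084266787296233
blocktop 214 (array([470.6, 285.6]), array([ 68.2, 123.6]), 77.8) mea
[... 1826 characters left out ...]
4  40  47  56  56  56  56  55
   33  43  86  86]
 [ 87  87  86  74  57  57  57  57  44  53  37  34  40  55  56  57  56  55
   28  47  86  86]
 [ 86  87  85  67  57  57  57  56  46  45  45  75  66  56  56  57  57  50
   27  49  87  86]
 [ 87  85  85  60  57  57  57  56  51  41  48  74  60  57  58  57  56  43
   26  50  87  87]
 [ 86  85  80  56  56  56  56  56  55  53  51  60  54  56  57  56  55  36
   32  77  88  87]
 [ 87  85  73  56  57  56  56  56  56  56  55  56  56  56  56  56  55  28
   41  87  87  87]
 [ 86  85  63  51  50  56  57  56  57  56  56  56  55  56  55  56  49  26
   44  87  88  87]
 [ 87  86  70  53  54  50  52  50  50  57  56  56  56  56  56  56  42  24
   47  87  87  87]]
```

```bash
cat >> h.py <<'E'
from scipy.spatial.transform import Rotation as Ro
def Rz(az): # tool down, tool x at azimuth az deg
    a=np.radians(az);return np.c_[[np.cos(a),np.sin(a),0],[np.sin(a),-np.cos(a),0],[0,0,-1]]
def go(p,R=None):
    s=sensors.sense();R0=s['ee_rot'];R=R0 if R is None else R
    print('tcp',s['tcp_pos'].round(4),'d',(R0.T@(np.array(p)-s['tcp_pos'])).round(4),'rot',np.degrees(Ro.from_matrix(R0.T@R).as_rotvec()).round(2),'t',s['time_s'])
E
python3 - <<'E'
from h import *
t=dict(np.load('top0.npz'));s=dict(np.load('scene0.npz'))
h=ray(t,230.3,189.6,.054);print('hole',h,'pin',ray(t,*proj(t,[.4393,.2952,.077]),.077),'hole in scene',proj(s,h))
x,y=map(int,proj(s,h));print(cv2.cvtColor(s['pixels'],cv2.COLOR_RGB2GRAY)[y-9:y+10,x-10:x+11])
for n,c in(('top',t),('scene',s)):
    P=cloud(c);g=cv2.cvtColor(c['pixels'],cv2.COLOR_RGB2GRAY)
    m=(abs(P[...,0]-.44)<.03)&(abs(P[...,1]-.29)<.03)&(P[...,2]>.0735);v,u=np.nonzero(m);print(n,u.min(),u.max(),v.min(),v.max(),ray(c,u.mean(),v.mean(),.0768))
    m=(abs(P[...,0]-.583)<.045)&(abs(P[...,1]-.01)<.04)&(P[...,2]>.05)&(P[...,2]<.058)&(g<70)
    print('ear',rect(P[m][:,:2]),P[m].mean(0))
go([.4393,.2952,.14],Rz(-15))
E
```

```text
hole [0.57640518 0.01958172 0.054     ] pin [0.4393 0.2952 0.077 ] hole in scene (np.float64(243.64796431128684), np.float64(185.23720260856135))
[[131 130 130 131 131 129 128 125 124 125 128 128 130 130 133 135 135  36
   21  32  71]
 [134 133 131 133 132 131 131 130 127 125 127 130 133 133 133 134 137  37
   22  28  54]
 [133 133 132 134 134 131 130 130 128 127 128 129 131 133 135 133 135  36
   21  31  56]
 [133 131 130 130 133 133 134 132 130 131 131 127 128 132 135 137 135  35
   21  30  59]
 [135 132 130 130 131 133 133 132 132 133 132 129 128 127 132 136 137  50
   25  49  60]
 [137 135 132 129 128 131 132 132 135 133 133 131 131 114 126 132 137 125
  123 120  91]
 [137 116 135 134 131 128 130 130 131 103 103  77  76  68  98 128 132 136
  138 137 128]
 [137 119 130 129 124 131 100  77  76  64  63  52  52  53  61  98 129 130
  111  98  85]
 [136 135 106 100  69  75  62  52  52  51  50  49  51  50  50  61 108 122
  107 101 162]
 [136 139  56  60  49  36  50  51  51  41  31  31  34  49  50  50  64 141
  168 175 182]
 [135 135  34  35  49  51  44  50  51  41  29  28  34  50  52  5
[... 408 characters left out ...]
19  21  21  44  58  71  72  74  77  80  69  89
   92  95  95]
 [ 83  96  41  20  17  16  19  23  29  74  77  80  68  56  46  38  34  45
   53  56  56]
 [ 47  88  41  18  17  16  18  21  24  51  55  39  32  26  21  19  19  21
   30  37  37]
 [ 48  53  51  21  16  18  18  22  22  25  27  21  18  19  19  21  20  22
   27  37  37]]
top 125 132 237 243 [0.4389929 0.2958709 0.0768   ]
ear (array([590.3,  12.1]), array([44.2, 86.3]), 66.0) [0.57199778 0.02001565 0.05478165]
scene 164 168 161 163 [0.43586811 0.29324377 0.0768    ]
ear (array([587.9,  11.4]), array([45.4, 82.5]), 75.1) [0.57022745 0.01565783 0.05403986]
tcp [0.2396 0.5767 0.2216] d [0.2924 0.1831 0.082 ] rot [ 0.11  0.   -7.57] t 0.1
```

```bash
python3 -m handwheel '{"steps": [[1,0.04,0.025,0.01,0,0,-3],[1,0.08,0.05,0.02,0,0,-7.6],[1,0.12,0.075,0.03,0,0,-7.6],[1,0.16,0.1,0.04,0,0,-7.6],[1,0.2,0.125,0.05,0,0,-7.6],[1,0.24,0.15,0.06,0,0,-7.6],[1,0.28,0.175,0.07,0,0,-7.6],[1,0.2924,0.1831,0.082,0,0,-7.6]]}' && python3 -m handwheel '{"steps": [[1,0,0,0,0,0,0],[1,0,0,0,0,0,0]]}'
python3 - <<'E'
from h import *
c=cap('top','t1');go([.439,.295,.055],Rz(-15))
i=cv2.imread('pics/t1.png')[180:270,70:190];d=cap('scene','s1');j=cv2.imread('pics/s1.png')[90:180,110:230]
cv2.imwrite('pics/c2.png',cv2.resize(np.hstack([i,j]),None,fx=3.3,fy=3.3,interpolation=cv2.INTER_CUBIC))
E
```

```text
time_s: 0.9
tcp_pos: [0.4408, 0.2926, 0.14]
ee_rot: [[0.965, -0.262, -0.0], [-0.262, -0.965, -0.001], [-0.0, 0.001, -1.0]]
wrist_force: [-0.9, -0.2, 0.2]
gripper_width: 1.003
gripper_force: 0.0
time_s: 1.1
tcp_pos: [0.4395, 0.2961, 0.1403]
ee_rot: [[0.966, -0.258, -0.0], [-0.258, -0.966, -0.0], [-0.0, 0.0, -1.0]]
wrist_force: [0.4, 1.4, -0.1]
gripper_width: 0.998
gripper_force: 0.0
tcp [0.4395 0.2968 0.1408] d [-0.      0.002   0.0858] rot [-0.03 -0.02  0.09] t 1.15
```

View pics/c2.png

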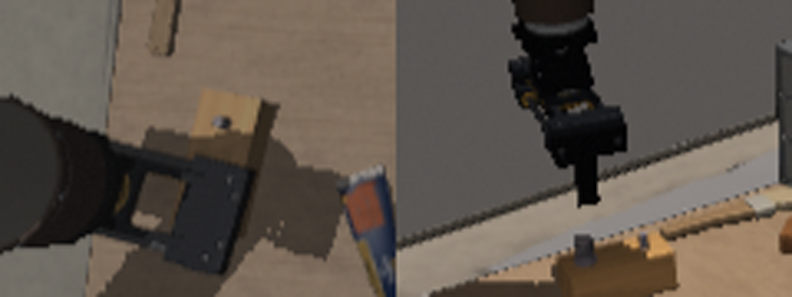

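The gripper hangs open above the pin, with the block at left-view (230,130), and is lined up. I'll lower it and grip.

```bash
python3 -m handwheel '{"steps": [[1,0,0.001,0.03,0,0,0],[1,0,0.001,0.06,0,0,0],[1,0,0.001,0.078,0,0,0],[1,0,0.001,0.086,0,0,0],[1,0,0.001,0.0865,0,0,0]]}' && python3 -m handwheel '{"steps": [[0,0,0,0,0,0,0],[0,0,0,0,0,0,0],[0,0,0,0,0,0,0],[0,0,0,0,0,0,0],[0,0,0,0,0,0,0],[0,0,0,0,0,0,0],[0,0,0,0,0,0,0],[0,0,0,0,0,0,0]]}'
```

```text
time_s: 1.7
tcp_pos: [0.4387, 0.2957, 0.0536]
ee_rot: [[0.967, -0.257, -0.001], [-0.257, -0.967, -0.001], [-0.0, 0.001, -1.0]]
wrist_force: [0.0, -0.4, 0.1]
gripper_width: 1.001
gripper_force: 0.0
time_s: 2.5
tcp_pos: [0.4393, 0.2948, 0.054]
ee_rot: [[0.966, -0.258, -0.0], [-0.258, -0.966, -0.0], [-0.0, 0.0, -1.0]]
wrist_force: [-0.2, -0.7, -0.3]
gripper_width: 0.356
gripper_force: 0.0
```

```bash
python3 -m handwheel '{"steps": [[0,0,0,0,0,0,0],[0,0,0,0,0,0,0],[0,0,0,0,0,0,0],[0,0,0,0,0,0,0]]}'&& python3 -m handwheel '{"steps": [[0,0,0,-0.01,0,0,0],[0,0,0,-0.04,0,0,0],[0,0,0,-0.08,0,0,0],[0,0,0,-0.08,0,0,0]]}'
python3 - <<'E'
from h import *
go([.4393+.1374,.2948-.2763,.134],Rz(-15))
E
```

```text
time_s: 2.9
tcp_pos: [0.4393, 0.2949, 0.054]
ee_rot: [[0.966, -0.258, 0.0], [-0.258, -0.966, -0.0], [0.0, 0.0, -1.0]]
wrist_force: [-1.0, 0.4, 0.3]
gripper_width: 0.22
gripper_force: 30.0
time_s: 3.3
tcp_pos: [0.4422, 0.2977, 0.1403]
ee_rot: [[0.966, -0.257, 0.009], [-0.257, -0.966, 0.008], [0.007, -0.01, -1.0]]
wrist_force: [0.2, 1.1, -0.1]
gripper_width: 0.223
gripper_force: 30.0
tcp [0.4422 0.2977 0.1403] d [0.2016 0.2353 0.0052] rot [-0.6  -0.38  0.13] t 3.3
```

```bash
python3 -m handwheel '{"steps": [[0,0.03,0.034,0,0,0,0],[0,0.06,0.068,0,0,0,0],[0,0.09,0.102,0,0,0,0],[0,0.12,0.136,0,0,0,0],[0,0.15,0.17,0,0,0,0],[0,0.18,0.205,0,0,0,0],[0,0.204,0.2315,0,0,0,0],[0,0.204,0.2315,0,0,0,0]]}'&& python3 -m handwheel '{"steps": [[0,0,0,0.01,0,0,0],[0,0,0,0.015,0,0,0],[0,0,0,0.02,0,0,0],[0,0,0,0.02,0,0,0],[0,0,0,0.02,0,0,0],[0,0,0,0.02,0,0,0]]}'
python3 - <<'E'
from h import *
c=cap('top','t2');d=cap('scene','s2');go([.5764,.0196,.11],Rz(-15))
i=cv2.imread('pics/t2.png')[145:225,180:290];j=cv2.imread('pics/s2.png')[130:210,190:300]
cv2.imwrite('pics/c3.png',cv2.resize(np.hstack([i,j]),None,fx=3.6,fy=3.6,interpolation=cv2.INTER_CUBIC))
E
```

```text
time_s: 4.1
tcp_pos: [0.5777, 0.015, 0.1338]
ee_rot: [[0.965, -0.263, -0.0], [-0.263, -0.965, -0.001], [0.0, 0.001, -1.0]]
wrist_force: [-1.0, -0.3, -0.8]
gripper_width: 0.224
gripper_force: 30.0
time_s: 4.7
tcp_pos: [0.5767, 0.0191, 0.1144]
ee_rot: [[0.966, -0.257, 0.001], [-0.257, -0.966, 0.0], [0.001, -0.0, -1.0]]
wrist_force: [0.8, -0.4, -0.5]
gripper_width: 0.224
gripper_force: 30.0
tcp [0.5768 0.0189 0.1144] d [-0.0006 -0.0006  0.0044] rot [-0.02 -0.04  0.06] t 4.8
```

View pics/c3.png

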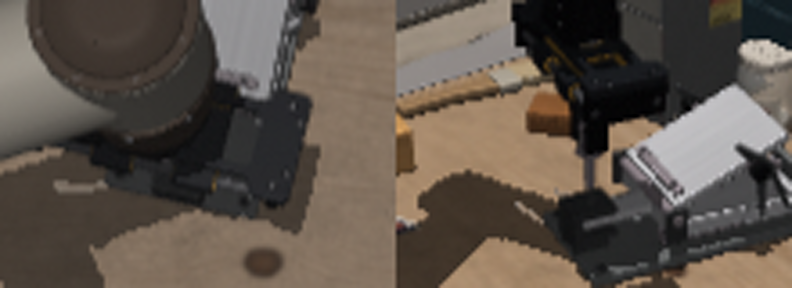

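The scene view (right) shows the pin shank at full-image (244,177), straight above the fork ear, and it lines up with the hole. I'll check the shank axis numerically before lowering.

Run:
```python
from h import *
d=cap('scene');g=cv2.cvtColor(d['pixels'],cv2.COLOR_RGB2GRAY)
for z in(.07,.08,.09,.1):
    print(z,np.round(proj(d,[.5764,.0196,z]),2),np.round(proj(d,[.5768,.0189,z]),2))
print(g[170:188,236:252])
```

```text
0.07 [243.55 181.22] [243.77 181.27]
0.08 [243.49 178.7 ] [243.71 178.74]
0.09 [243.42 176.15] [243.65 176.19]
0.1 [243.36 173.59] [243.59 173.63]
[[147 147 143 144  59  38  17   7   5   5   5   4   5 136 142 141]
 [145 147 146 125  57  43  18   5   3   6   4   6   5 139 115 108]
 [141 141 143 138  58  49  23   5   5  26  22  58 120 144  74  61]
 [135 137 139 139 108  73  41  36  49  54  76 121 137 142  44  30]
 [134 135 134 135 132 128  71  53  57  97 127 137 137 137  37  22]
 [136 137 134 132 131 134  75  60  56 101 137 140 140 137  38  23]
 [139 137 136 135 131 130  74  60  57 103 136 140 143 142  39  23]
 [140 139 138 138 137 134  73  60  57 106 137 141 142 145  39  23]
 [140 141 139 138 137 136  73  60  57 105 138 142 141 142  38  23]
 [137 139 139 141 137 137  90  61  56 102 137 142 144 142  38  24]
 [137 138 139 140 140 140  95  62  56 103 133 139 143 144  53  27]
 [137 137 138 138 139 141  95  61  56 107 112 132 138 145 132 130]
 [140 138 136 137 137 139  84  57  37  50  50  90 135 139 143 144]
 [136 130 139  95  65  64  40  31  23  21  20  38  90 135 139 117]
 [ 80  60  64  40  22  22  21  23  24  22  21  22  37  94 106  72]
 [ 31  19  16  20  20  21  20  24  26  24  20  19  20  39  68  71]
 [ 19  20  20  20  20  21  20  23  25  22  21  21  22  21  39  74]
 [ 18  19  21  20  21  21  21  21  21  21  21  20  21  20  24  53]]
```

```bash
python3 -m handwheel '{"steps": [[0,0,0,0.008,0,0,0],[0,0,0,0.013,0,0,0],[0,0,0,0.017,0,0,0],[0,0,0,0.021,0,0,0],[0,0,0,0.021,0,0,0]]}'
```

```text
time_s: 5.35
tcp_pos: [0.5764, 0.0185, 0.0923]
ee_rot: [[0.966, -0.258, -0.001], [-0.258, -0.966, -0.0], [-0.001, 0.001, -1.0]]
wrist_force: [0.3, 0.6, -0.6]
gripper_width: 0.225
gripper_force: 30.0
```

```bash
python3 -m handwheel '{"steps": [[0,0,0,0.005,0,0,0],[0,0,0,0.01,0,0,0],[0,0,0,0.015,0,0,0],[0,0,0,0.02,0,0,0],[0,0,0,0.024,0,0,0],[0,0,0,0.027,0,0,0],[0,0,0,0.027,0,0,0]]}'
```

```text
time_s: 6.05
tcp_pos: [0.5768, 0.0186, 0.0656]
ee_rot: [[0.966, -0.258, 0.0], [-0.258, -0.966, -0.0], [0.0, -0.0, -1.0]]
wrist_force: [1.4, -0.7, -2.3]
gripper_width: 0.221
gripper_force: 30.0
```

```bash
python3 -m handwheel '{"steps": [[0,0,0,0.002,0,0,0],[0,0,0,0.003,0,0,0],[0,0,0,0.0045,0,0,0],[0,0,0,0.0045,0,0,0]]}'
```

```text
time_s: 6.45
tcp_pos: [0.5771, 0.0186, 0.0621]
ee_rot: [[0.966, -0.258, 0.001], [-0.258, -0.966, 0.0], [0.001, -0.0, -1.0]]
wrist_force: [1.9, -0.9, 2.5]
gripper_width: 0.218
gripper_force: 30.0
```

```bash
python3 -m handwheel '{"steps": [[0,0,0,0.001,0,0,0],[0,0,0,0.001,0,0,0]]}' && python3 -m handwheel '{"steps": [[0.6,0,0,0,0,0,0],[0.6,0,0,0,0,0,0],[0.6,0,0,0,0,0,0],[0.6,0,0,0,0,0,0],[0.6,0,0,0,0,0,0],[0.6,0,0,-0.02,0,0,0],[0.6,0,0,-0.06,0,0,0],[0.6,0,0,-0.1,0,0,0]]}'
```

```text
time_s: 6.65
tcp_pos: [0.5772, 0.0186, 0.062]
ee_rot: [[0.966, -0.258, 0.002], [-0.258, -0.966, -0.0], [0.002, -0.0, -1.0]]
wrist_force: [0.9, -2.2, 6.5]
gripper_width: 0.22
gripper_force: 30.0
time_s: 7.45
tcp_pos: [0.5759, 0.0184, 0.1608]
ee_rot: [[0.966, -0.258, -0.003], [-0.258, -0.966, -0.001], [-0.002, 0.001, -1.0]]
wrist_force: [1.0, 0.5, -0.7]
gripper_width: 0.594
gripper_force: 0.0
```

```bash
python3 -m handwheel '{"steps": [[1,0,0.03,-0.01,0,0,0],[1,0.006,0.07,0,0,0,-3],[1,0.012,0.12,0,0,0,-6],[1,0.018,0.17,0,0,0,-9],[1,0.025,0.22,0.01,0,0,-12],[1,0.032,0.27,0.02,0,0,-15],[1,0.04,0.315,0.03,0,0,-15.3],[1,0.0457,0.353,0.04,0,0,-15.3]]}' && python3 -m handwheel '{"steps": [[1,0,0,0,0,0,0],[1,0,0,0,0,0,0],[1,0,0,0,0,0,0]]}'
python3 - <<'E'
from h import *
c=cap('top','t3');d=cap('scene','s3');np.savez('top3.npz',**c);np.savez('scene3.npz',**d);go([.5297,-.3345,.012],Rz(.3))
i=cv2.imread('pics/t3.png')[105:215,190:300];j=cv2.imread('pics/s3.png')[140:250,220:330]
i=cv2.resize(i,None,fx=3.6,fy=3.6,interpolation=cv2.INTER_CUBIC);j=cv2.resize(j,None,fx=3.6,fy=3.6,interpolation=cv2.INTER_CUBIC)
cv2.imwrite('pics/c4.png',np.hstack([i,j]))
for n,q in(('t',c),('s',d)):
    P=cloud(q);m=(abs(P[...,0]-.577)<.03)&(abs(P[...,1]-.019)<.03)&(P[...,2]>.07)
    v,u=np.nonzero(m);print(n,m.sum(),P[m].mean(0),P[m].max(0),ray(q,u.mean(),v.mean(),.084))
E
```

```text
time_s: 8.25
tcp_pos: [0.5289, -0.3367, 0.1199]
ee_rot: [[1.0, 0.005, -0.0], [0.005, -1.0, 0.0], [-0.0, -0.0, -1.0]]
wrist_force: [1.0, 0.8, -0.0]
gripper_width: 0.996
gripper_force: 0.0
time_s: 8.55
tcp_pos: [0.5298, -0.3336, 0.1207]
ee_rot: [[1.0, 0.007, 0.0], [0.007, -1.0, 0.0], [0.0, -0.0, -1.0]]
wrist_force: [-0.2, 0.3, -0.7]
gripper_width: 1.002
gripper_force: 0.0
tcp [ 0.5301 -0.3332  0.1211] d [-0.0005  0.0013  0.1091] rot [ 0.01 -0.04  0.14] t 8.65
t 49 [0.57610646 0.0192856  0.08424886] [0.58656684 0.02946826 0.08956452] [0.57615416 0.01931247 0.084     ]
s 35 [0.5730917  0.01512422 0.08118431] [0.58265428 0.0298494  0.08947999] [0.57031602 0.01142728 0.084     ]
```

View pics/c4.png

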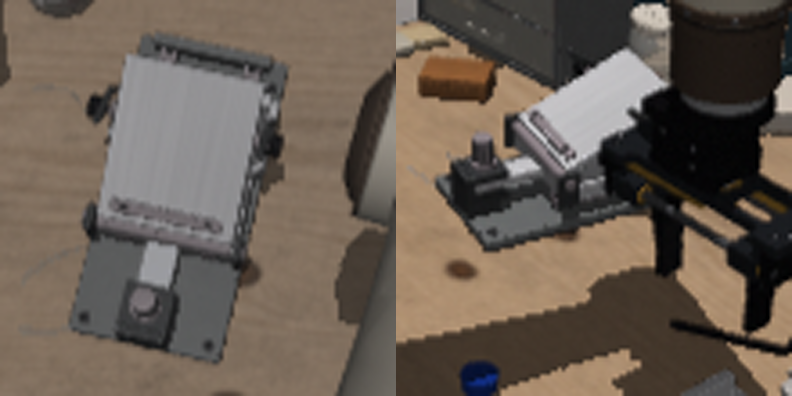

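The pin stands seated in the fork: the grip top measures about 84 mm, where about 85 mm is expected. The toe ledge is the stripe at top ≈(236,165). Next I'll grip the slide.

```bash
python3 -m handwheel '{"steps": [[1,-0.0005,0.001,0.04,0,0,0],[1,-0.0005,0.001,0.08,0,0,0],[1,-0.0005,0.001,0.1,0,0,0],[1,-0.0005,0.001,0.108,0,0,0],[0.5,-0.0005,0.001,0.11,0,0,0],[0,-0.0005,0.001,0.11,0,0,0],[0,-0.0005,0.001,0.11,0,0,0],[0,-0.0005,0.001,0.11,0,0,0]]}' && python3 -m handwheel '{"steps": [[0,0,0,0,0,0,0],[0,0,0,0,0,0,0],[0,0,0,0,0,0,0],[0,0,0,0,0,0,0],[0,0,0,0,0,0,0],[0,0,0,0,0,0,0],[0,0,0,0,0,0,0],[0,0,0,0,0,0,0]]}'
python3 - <<'E'
from h import *
c=dict(np.load('top3.npz'));P=cloud(c);g=cv2.cvtColor(c['pixels'],cv2.COLOR_RGB2GRAY)
a=np.radians(-15);X=np.array([np.cos(a),np.sin(a),0]);Y=np.array([-X[1],X[0],0]);f=np.array([.5764,.0196,0])
for n,c in(('top',c),('scene',dict(np.load('scene0.npz')))):
    P=cloud(c);g=cv2.cvtColor(c['pixels'],cv2.COLOR_RGB2GRAY)
    lx=(P-f)@X;ly=(P-f)@Y
    m=(lx>.085)&(lx<.17)&(abs(ly)<.045)&(g>110);Q=P[m]
    A=np.c_[Q[:,:2],np.ones(len(Q))];s=np.linalg.lstsq(A,Q[:,2],rcond=None)[0];r=Q[:,2]-A@s
    nn=np.r_[-s[:2],1];nn/=np.linalg.norm(nn);print(n,len(Q),'n',nn,'slope',np.arccos(nn[2]),'az',np.degrees(np.arctan2(-nn[1],-nn[0])),r.std())
    ps=[]
    # ray/plane for profile along slope at ly=0,+-.02
    T=c['world_from_camera'];K=c['K']
    for w in(-.02,0,.02):
        out=[]
        for l in np.arange(.03,.10,.002):
            q=f+X*l+Y*w;q[2]=s[0]*q[0]+s[1]*q[1]+s[2];u,v=proj(c,q);out.append(int(cv2.remap(g,np.float32([[u]]),np.float32([[v]]),1)[0,0]))
        print(w,out)
    # across extents
    for l in(.08,.11,.14):
        out=[]
        for w in np.arange(-.07,.071,.004):
            q=f+X*l+Y*w;q[2]=s[0]*q[0]+s[1]*q[1]+s[2];u,v=proj(c,q);out.append(int(cv2.remap(g,np.float32([[u]]),np.float32([[v]]),1)[0,0]))
        print('across',l,out)
    print('z at l=.1',[ (s[0]*q[0]+s[1]*q[1]+s[2]).round(4) for q in [f+X*.1]])
E
```

```text
time_s: 9.45
tcp_pos: [0.53, -0.3355, 0.012]
ee_rot: [[1.0, 0.006, 0.003], [0.006, -1.0, -0.001], [0.003, 0.001, -1.0]]
wrist_force: [-0.1, -0.5, 0.5]
gripper_width: 0.721
gripper_force: 0.0
time_s: 10.25
tcp_pos: [0.5291, -0.3353, 0.0105]
ee_rot: [[1.0, 0.006, -0.0], [0.006, -1.0, -0.0], [-0.0, 0.0, -1.0]]
wrist_force: [0.2, -0.9, 0.3]
gripper_width: 0.131
gripper_force: 30.0
top 1056 n [-0.36863313  0.08960793  0.92524593] slope 0.3891129738691281 az -13.66256227570216 0.002039457507560245
-0.02 [90, 90, 91, 91, 90, 90, 90, 82, 64, 47, 49, 62, 82, 103, 105, 108, 116, 134, 108, 99, 106, 104, 102, 111, 129, 142, 142, 141, 141, 141, 141, 141, 141, 141, 141]
0 [155, 155, 155, 155, 155, 155, 155, 155, 153, 138, 105, 82, 89, 104, 109, 111, 118, 129, 119, 97, 105, 102, 103, 112, 136, 144, 144, 143, 143, 143, 144, 144, 143, 143, 143]
0.02 [92, 92, 92, 92, 91, 91, 88, 80, 57, 48, 52, 68, 91, 106, 110, 112, 132, 143, 133, 116, 109, 106, 105, 118, 134, 146, 145, 146, 145, 145, 144, 145, 146, 146, 146]
across 0.08 [116, 88, 71, 64, 102, 141, 143, 142, 144, 138, 144, 145, 141, 143, 145, 143, 14
[... 1019 characters left out ...]
, 117, 123, 113, 123, 176, 164, 119, 96, 112, 122, 127, 137, 153, 171, 179, 180, 180, 180, 180, 179, 180, 180, 180]
across 0.08 [71, 73, 82, 107, 161, 179, 174, 173, 169, 169, 172, 170, 171, 172, 175, 175, 174, 176, 175, 180, 179, 180, 175, 171, 175, 175, 178, 176, 180, 174, 176, 161, 140, 136, 135, 135]
across 0.11 [73, 76, 77, 106, 166, 177, 174, 174, 175, 175, 175, 175, 175, 176, 177, 176, 176, 177, 178, 181, 181, 181, 180, 181, 182, 183, 182, 183, 184, 182, 173, 133, 61, 42, 45, 41]
across 0.14 [15, 19, 26, 26, 23, 27, 26, 38, 40, 64, 92, 146, 176, 176, 177, 177, 177, 178, 179, 181, 181, 181, 181, 182, 182, 182, 182, 182, 184, 183, 173, 148, 77, 47, 27, 20]
z at l=.1 [np.float64(0.0797)]
```

```bash
cat >> h.py <<'E'
f=np.array([.5764,.0196,0]);a=np.radians(-14.6);th=.389
JX=np.array([np.cos(a),np.sin(a),0]);JY=np.array([-JX[1],JX[0],0]);
XS=JX*np.cos(th)+np.r_[0,0,np.sin(th)];N=np.cross(XS,JY)
SEAT=f+JX*.1163+JY*.001;SEAT[2]=.0866
RT=np.c_[XS,np.cross(-N,XS),-N]
def tgt(x,y,z): return SEAT+XS*x+JY*y+N*(z+.0105)
def loc():
    s=sensors.sense();p=s['tcp_pos']-SEAT;F=s['wrist_force'];print('local',(p@XS).round(4),(p@JY).round(4),(p@N-.0105).round(4),'F',(F@XS).round(2),(F@JY).round(2),(F@N).round(2),'grip',s['gripper_width'],s['gripper_force'])
E
python3 -m handwheel '{"steps": [[0,0,0,-0.02,0,0,0],[0,0,0,-0.06,0,0,0],[0,0,0,-0.11,0,0,0],[0,0,0,-0.16,0,0,0],[0,0,0,-0.2,0,0,0],[0,0,0,-0.2,0,0,0],[0,0,0,-0.2,0,0,0],[0,0,0,-0.2,0,0,0]]}'
python3 - <<'E'
from h import *
print(SEAT,N);go(tgt(.006,0,.09),RT);go(tgt(.006,0,.03),RT);loc()
E
```

```text
time_s: 11.05
tcp_pos: [0.5279, -0.3346, 0.2084]
ee_rot: [[1.0, 0.005, -0.004], [0.005, -1.0, 0.002], [-0.004, -0.002, -1.0]]
wrist_force: [-0.5, 0.4, -1.5]
gripper_width: 0.136
gripper_force: 30.0
[ 0.68919665 -0.00874796  0.0866    ] [-0.36701659  0.09560066  0.92528879]
tcp [ 0.5279 -0.3346  0.2084] d [ 0.1317 -0.3333  0.0268] rot [-2.99 22.38 14.71] t 11.05
tcp [ 0.5279 -0.3346  0.2084] d [ 0.1538 -0.3273  0.0822] rot [-2.99 22.38 14.71] t 11.05
local -0.0222 -0.356 0.1303 F -1.11 0.23 -1.2 grip 0.13602787374493938 29.995791125111282
```

```bash
python3 -m handwheel '{"steps": [[0,0.015,-0.04,0,0,0,0],[0,0.03,-0.08,0,0,2,2],[0,0.05,-0.125,0,-1,8,5],[0,0.07,-0.17,0.005,-2,13,9],[0,0.09,-0.21,0.01,-2.5,18,12],[0,0.105,-0.255,0.015,-3,22.4,14.7],[0,0.12,-0.295,0.02,-3,22.4,14.7],[0,0.132,-0.333,0.026,-3,22.4,14.7]]}' && python3 -m handwheel '{"steps": [[0,0,0,0,0,0,0],[0,0,0,0,0,0,0],[0,0,0,0,0,0,0],[0,0,0,0,0,0,0]]}'
python3 - <<'E'
from h import *
go(tgt(.006,0,.012),RT);loc()
E
```

```text
time_s: 11.85
tcp_pos: [0.6572, 0.0, 0.1815]
ee_rot: [[0.896, -0.251, 0.366], [-0.231, -0.968, -0.099], [0.379, 0.004, -0.925]]
wrist_force: [0.4, -0.5, -2.0]
gripper_width: 0.138
gripper_force: 30.0
time_s: 12.25
tcp_pos: [0.6586, -0.0027, 0.184]
ee_rot: [[0.894, -0.253, 0.369], [-0.233, -0.967, -0.098], [0.382, 0.002, -0.924]]
wrist_force: [-0.4, -0.1, -1.6]
gripper_width: 0.132
gripper_force: 30.0
tcp [ 0.6586 -0.0027  0.184 ] d [-0.0024 -0.002   0.0794] rot [ 0.12 -0.18 -0.03] t 12.25
local 0.0081 -0.0018 0.0914 F -0.92 -0.2 -1.38 grip 0.13239778802857524 29.995760656893253
```

```bash
python3 -m handwheel '{"steps": [[0,-0.001,-0.001,0.03,0,0,0],[0,-0.002,-0.002,0.055,0,0,0],[0,-0.002,-0.002,0.07,0,0,0],[0,-0.002,-0.002,0.079,0,0,0],[0,-0.002,-0.002,0.079,0,0,0],[0,-0.002,-0.002,0.079,0,0,0],[0,-0.002,-0.002,0.079,0,0,0]]}'
python3 - <<'E'
from h import *
go(tgt(.006,0,.004),RT);loc()
c=cap('top','t5');d=cap('scene','s5')
i=cv2.imread('pics/t5.png')[105:215,190:300];j=cv2.imread('pics/s5.png')[140:220,220:330]
i=cv2.resize(i,None,fx=3.6,fy=3.6,interpolation=cv2.INTER_CUBIC);j=cv2.resize(j,(396,288),interpolation=cv2.INTER_CUBIC)
j=np.vstack([j,np.zeros((108,396,3),np.uint8)]);cv2.imwrite('pics/c5.png',np.hstack([i,j]))
E
```

```text
time_s: 12.95
tcp_pos: [0.6877, -0.0067, 0.1123]
ee_rot: [[0.893, -0.252, 0.373], [-0.232, -0.968, -0.097], [0.385, 0.0, -0.923]]
wrist_force: [-0.1, 0.4, -1.7]
gripper_width: 0.133
gripper_force: 30.0
tcp [ 0.6877 -0.0067  0.1123] d [-0.002   0.0016  0.01  ] rot [-0.01 -0.37  0.02] t 12.95
local 0.0079 0.0016 0.014 F -0.79 0.36 -1.51 grip 0.13251963585443538 29.99564241617918
```

View pics/c5.png

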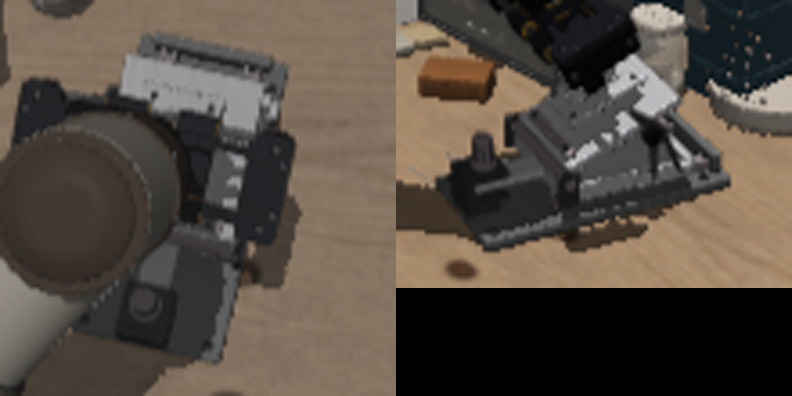

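The view shows the slide held just above the stage face, clear of both stays, with the pin undisturbed. I'll feel for the face next.

```bash
python3 -m handwheel '{"steps": [[0,-0.002,0.001,0.004,0,-0.3,0],[0,-0.002,0.001,0.008,0,-0.3,0],[0,-0.002,0.001,0.01,0,-0.3,0],[0,-0.002,0.001,0.01,0,-0.3,0]]}';python3 -c "
from h import *
loc()"; python3 -m handwheel '{"steps": [[0,0,0,0.001,0,0,0],[0,0,0,0.002,0,0,0],[0,0,0,0.002,0,0,0]]}';python3 -c "
from h import *
loc()"
```

```text
time_s: 13.45
tcp_pos: [0.6886, -0.0084, 0.1001]
ee_rot: [[0.896, -0.252, 0.365], [-0.232, -0.968, -0.097], [0.378, 0.002, -0.926]]
wrist_force: [-0.2, -1.1, -1.1]
gripper_width: 0.134
gripper_force: 30.0
local 0.0045 0.0002 0.0022 F -0.39 -1.1 -1.03 grip 0.13415625740945428 29.99574287328869
time_s: 13.75
tcp_pos: [0.6895, -0.0085, 0.0988]
ee_rot: [[0.896, -0.252, 0.366], [-0.232, -0.968, -0.096], [0.378, 0.001, -0.926]]
wrist_force: [0.8, -0.0, -0.7]
gripper_width: 0.136
gripper_force: 30.0
local 0.0049 0.0003 0.0007 F 0.44 0.17 -0.92 grip 0.13608600367445867 29.99580135103315
```

```bash
for k in 1 2; do python3 -m handwheel '{"steps": [[0,0,0,0.0005,0,0,0],[0,0,0,0.001,0,0,0],[0,0,0,0.001,0,0,0]]}' >/dev/null;python3 -c "
from h import *
loc()";done
```

```text
local 0.0049 0.0003 -0.0002 F -0.76 0.39 -1.5 grip 0.1386831395237116 29.995824289508164
local 0.0052 0.0004 -0.0009 F -0.56 -0.44 0.47 grip 0.13824696301887374 29.99660841654986
```

```bash
python3 -m handwheel '{"steps": [[0,0,0,-0.0012,0,0,0],[0,-0.0015,0,-0.0012,0,0,0],[0,-0.003,0,-0.0012,0,0,0],[0,-0.003,0,-0.0012,0,0,0],[0,-0.003,0,-0.0012,0,0,0]]}' >/dev/null;python3 -c "
from h import *
loc()"; for k in 1 2 3; do python3 -m handwheel '{"steps": [[0,-0.0005,0,0,0,0,0],[0,-0.001,0,0,0,0,0],[0,-0.001,0,0,0,0,0]]}' >/dev/null;python3 -c "
from h import *
loc()";done
```

```text
local 0.0017 0.0003 -0.0001 F 0.1 -0.51 -1.35 grip 0.13587799223389652 29.99571566004306
local 0.0008 0.0003 -0.0 F -1.7 0.19 -1.95 grip 0.13270360020401017 29.995700712315738
local -0.0002 0.0003 0.0 F 0.11 -0.13 -1.03 grip 0.138968396465346 29.99578101094812
local -0.0012 0.0003 -0.0 F 0.42 -0.13 -1.2 grip 0.134601383529098 29.99563666060567
```

```bash
for k in 1 2 3; do python3 -m handwheel '{"steps": [[0,-0.0005,0,0,0,0,0],[0,-0.001,0,0,0,0,0],[0,-0.001,0,0,0,0,0]]}' >/dev/null;python3 -c "
from h import *
loc()";done
```

```text
local -0.0018 0.0005 0.0001 F 0.68 0.92 -0.83 grip 0.14066928679060467 29.99718411359936
local -0.0022 0.0006 0.0003 F 2.49 -0.76 -1.43 grip 0.1352518623604315 30.00962521880865
local -0.0024 0.0009 0.0006 F 5.13 -1.15 -3.81 grip 0.13941570570305248 30.02837001811713
```

The slide's lower edge met the ledge at x ≈ −1.8 mm by my estimate of the seat. I'll ease the ledge push and press onto the face.

```bash
python3 -m handwheel '{"steps": [[0,0.0015,0,0,0,0,0],[0,0.0015,0,0.001,0,0,0],[0,0.0015,0,0.002,0,0,0],[0,0.0015,0,0.003,0,0,0],[0,0.0015,0,0.003,0,0,0],[0,0.0015,0,0.003,0,0,0]]}';python3 -c "
from h import *
loc();s=sensors.sense();print(s['moment'],s['ee_rot'].T@s['moment'])
go(SEAT,RT)"; python3 -m handwheel '{"steps": [[0,0,0,0.001,0,0,0],[0,0,0,0.002,0,0,0],[0,0,0,0.002,0,0,0],[0,0,0,0.002,0,0,0]]}' >/dev/null;python3 -c "
from h import *
loc();s=sensors.sense();print(s['ee_rot'].T@s['moment'])
go(SEAT,RT)"
```

```text
time_s: 17.25
tcp_pos: [0.6851, -0.007, 0.0947]
ee_rot: [[0.895, -0.251, 0.369], [-0.232, -0.968, -0.096], [0.381, 0.0, -0.924]]
wrist_force: [-1.7, -1.3, 6.7]
gripper_width: 0.136
gripper_force: 30.0
local -0.001 0.0007 -0.0013 F 1.32 -1.7 6.71 grip 0.13610905349813587 30.019108993001282
[-0.32459252  0.35049855 -0.06618886] [-0.39712105 -0.25763953 -0.09223474]
tcp [ 0.6851 -0.007   0.0947] d [0.001  0.0007 0.0092] rot [-0.   -0.12  0.04] t 17.25
local -0.0007 0.0006 -0.0015 F -2.09 -1.17 20.31 grip 0.13745907851648007 30.01521845930256
[-0.33582297 -1.69631063 -0.09479759]
tcp [ 0.6854 -0.0071  0.0946] d [0.0007 0.0006 0.009 ] rot [ 0.01 -0.21  0.04] t 17.65
```

```bash
cat >> h.py <<'E'
def rep():
    loc();s=sensors.sense();print('  M',(s['ee_rot'].T@s['moment']).round(3),'Rerr',np.degrees(Ro.from_matrix(s['ee_rot'].T@RT).as_rotvec()).round(2),'t',s['time_s'])
E
python3 -m handwheel '{"steps": [[0,0,0,-0.0012,0,0,0],[0,0,0,-0.0012,0,0,0],[0,0,0,-0.0012,0,0,0]]}' >/dev/null;python3 -c "
from h import *
rep()"; for k in 1 2 3; do python3 -m handwheel '{"steps": [[0,0,0,0,0,-0.3,0],[0,0,0,0,0,-0.5,0],[0,0,0,0,0,-0.5,0],[0,0,0,0,0,-0.5,0]]}' >/dev/null;python3 -c "
from h import *
rep()";done
```

```text
local -0.0009 0.0006 -0.0014 F -0.02 -1.09 11.35 grip 0.13876662071049867 30.0150571775157
  M [-0.314 -0.806 -0.048] Rerr [ 0.   -0.16  0.04] t 17.95
local -0.001 0.0007 -0.0015 F -0.93 -2.31 11.07 grip 0.13690921561084624 30.008609513752162
  M [-0.46  -0.592 -0.087] Rerr [-0.    0.35  0.04] t 18.35
local -0.0011 0.0007 -0.0015 F -0.65 -1.13 11.88 grip 0.13727538408103054 30.000987531384453
  M [-0.369 -0.574 -0.009] Rerr [-0.    0.86  0.04] t 18.75
local -0.0012 0.0007 -0.0015 F -0.08 -1.38 11.54 grip 0.1342281478588528 30.000740048708394
  M [-0.38  -0.679 -0.04 ] Rerr [0.   1.37 0.04] t 19.15
```

```bash
cat > chk.py <<'E'
from h import *
for n in('scene','top'):
    c=cap(n,n[0]+'9');P=cloud(c);q=P-SEAT;x,y,z=q@XS,q@JY,q@N
    for nm,x0,x1,y0,y1,z0,z1 in(('plate',-.038,.038,-.027,.027,.002,.012),('face',-.035,.075,-.05,.05,-.006,.0035)):
        m=(x>x0)&(x<x1)&(y>y0)&(y<y1)&(z>z0)&(z<z1)
        if nm=='face': m&=(abs(y)>.034)|(x>.048)
        if m.sum()<20: print(n,nm,m.sum());continue
        A=np.c_[x[m],y[m],np.ones(m.sum())];s,_,_,_=np.linalg.lstsq(A,z[m],rcond=None);r=z[m]-A@s
        print(n,nm,m.sum(),'tilt deg',np.degrees(s[:2]).round(2),'h',s[2].round(4),'sd',r.std().round(4),'x',x[m].min().round(3),x[m].max().round(3),'y',y[m].min().round(3),y[m].max().round(3))
i=cv2.imread('pics/s9.png')[145:210,240:320];cv2.imwrite('pics/c9.png',cv2.resize(i,(800,600),interpolation=cv2.INTER_CUBIC))
E
python3 chk.py; for k in 1 2 3 4 5; do python3 -m handwheel '{"steps": [[0,0,0,0,0,0,0]]}' >/dev/null;python3 -c "
from h import *
rep()";done
```

```text
scene plate 118 tilt deg [-0.58  0.27] h 0.0062 sd 0.0024 x -0.037 0.037 y -0.025 0.026
scene face 145 tilt deg [-0.04  0.87] h -0.0007 sd 0.0019 x -0.034 0.07 y -0.049 0.049
top plate 57 tilt deg [-6.91  0.13] h 0.01 sd 0.0017 x 0.026 0.038 y -0.027 0.026
top face 450 tilt deg [-0.28  0.49] h -0.0003 sd 0.0018 x -0.034 0.07 y -0.05 0.05
local -0.0012 0.0007 -0.0016 F -0.94 -1.35 12.68 grip 0.13827911918030164 30.000429303618148
  M [-0.328 -0.771 -0.066] Rerr [-0.    1.37  0.04] t 19.35
local -0.0012 0.0006 -0.0016 F -1.05 -1.73 10.87 grip 0.14339149637879456 30.000410905340686
  M [-0.329 -0.688 -0.049] Rerr [0.   1.37 0.04] t 19.45
local -0.0012 0.0007 -0.0016 F -0.08 -2.01 10.57 grip 0.14055120744648703 30.000393952941522
  M [-0.346 -0.722 -0.024] Rerr [-0.    1.37  0.04] t 19.55
local -0.0012 0.0006 -0.0016 F -0.49 -1.1 11.87 grip 0.13479465644493066 30.00037797144614
  M [-0.362 -0.782 -0.02 ] Rerr [0.   1.37 0.04] t 19.65
local -0.0012 0.0007 -0.0016 F -0.56 -1.84 11.11 grip 0.1332525238045144 30.000374178634956
  M [-0.313 -0.707 -0.043] Rerr [-0.    1.37  0.04] t 19.75
```

View pics/c9.png

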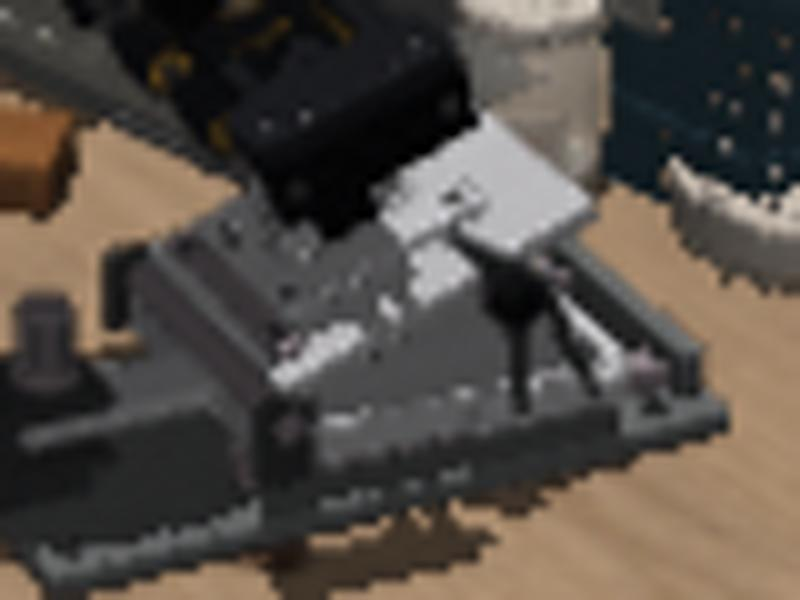

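The slide lies on the face just above the ledge. The fitted plate and face planes agree to within about 0.6°, which is the noise level. I'll centre the tool pitch in the range I tried, add a little pressure and settle.

```bash
python3 -m handwheel '{"steps": [[0,0,0,0.0005,0,0.4,0],[0,0,0,0.0008,0,0.8,0],[0,0,0,0.0008,0,0.8,0],[0,0,0,0.0008,0,0.8,0],[0,0,0,0.0008,0,0.8,0]]}' >/dev/null;for k in 1 2 3; do python3 -c "
from h import *
rep()";python3 -m handwheel '{"steps": [[0,0,0,0,0,0,0],[0,0,0,0,0,0,0]]}' >/dev/null;done; python3 chk.py; python3 chk.py
```

```text
local -0.001 0.0006 -0.0016 F -1.88 -0.67 17.43 grip 0.13703378242615455 29.998496415792033
  M [-0.243 -1.442 -0.041] Rerr [0.01 0.53 0.04] t 20.25
local -0.001 0.0006 -0.0016 F -1.57 -1.13 17.48 grip 0.13487731389461347 29.998675502138212
  M [-0.258 -1.435 -0.04 ] Rerr [0.01 0.53 0.04] t 20.45
local -0.001 0.0006 -0.0016 F -0.81 -1.36 16.18 grip 0.13972984854386844 29.998634280636907
  M [-0.282 -1.457 -0.051] Rerr [0.01 0.53 0.04] t 20.65
scene plate 131 tilt deg [-0.78  0.75] h 0.006 sd 0.0024 x -0.037 0.037 y -0.027 0.026
scene face 148 tilt deg [-0.29  0.96] h -0.0001 sd 0.002 x -0.034 0.07 y -0.05 0.049
top plate 67 tilt deg [-6.88 -1.92] h 0.0102 sd 0.0021 x 0.025 0.038 y -0.027 0.026
top face 456 tilt deg [0.24 0.23] h -0.0007 sd 0.0017 x -0.035 0.07 y -0.05 0.05
scene plate 118 tilt deg [-0.73  1.67] h 0.0061 sd 0.0023 x -0.038 0.038 y -0.027 0.025
scene face 150 tilt deg [-0.16  0.3 ] h -0.0005 sd 0.002 x -0.035 0.07 y -0.05 0.05
top plate 66 tilt deg [-2.21  0.32] h 0.0069 sd 0.0018 x 0.025 0.038 y -0.027 0.027
top face 456 tilt deg [-0.08  0.11] h -0.0006 sd 0.0018 x -0.035 0.07 y -0.05 0.05
```

```bash
python3 -c "
from h import *
rep()
from station import workorder
print(workorder.finish_job())"
```

```text
local -0.001 0.0006 -0.0017 F -1.32 -0.35 16.57 grip 0.13290722799004134 29.99865772551857
  M [-0.318 -1.459 -0.033] Rerr [0.01 0.54 0.04] t 21.05
the job is handed in; nothing more can be done
None
```

I handed the job in at about 21 s, and no verdict came back: the pin is seated in the fork and released, and the slide is still gripped by its rib and pressed on the stage with about 17 N, flat to within measurement noise (about 1°) and about 1 mm from the toe ledge.

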